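# Lower the sample press by one turn and lock it

## Task

The colour sample book in the bench press is still tacky, so bring the platen only a little nearer to it: with the fingertips, push the hand wheel round by its upright handle, clockwise as seen from above, through exactly one full turn, so that the handle stops where it began. Then push the locking lever by its knob, clockwise as seen from above, all the way to its stop, so that it points out sideways along the beam, and leave the wheel where it is. Push gently, never grip or lift anything, and do not disturb the things standing around.

Things in the scene. Friction and masses are not known exactly. Their poses are not given: they have to be found in the camera images.
- wheel (a joint): Dark steel hand wheel on top of the press, vertical axis: rim 130 mm across its centre line, bar 14 mm thick, three spokes. Value in rad, grows clockwise seen from above; starts between -2.4 and 2.4, no stop or mark. Takes about 3 N at the handle, stays where left, does not rise or sink (the platen sinks 8 mm per turn). Rim top 199 mm above the table, hub nut top 208 mm.
- wheel_axis (a point): Point on the wheel's vertical axis, 220 mm above the table, level with the middle of the handle. The press's own axes: its front looks along -x of this frame, the beam runs along y.
- handle_mid (a point): Middle of the upright handle on the wheel's rim, 220 mm above the table and 65 mm from the wheel's axis; goes round with the wheel. When the wheel reads 0 the handle lies on the -x side of the axis in the frame of wheel_axis.
- handle: The wheel's upright black handle: a round sleeve 22 mm in diameter and 42 mm tall that turns freely on its pin; it stands from 198 to 240 mm above the table. Origin: centre of its underside. It must be pushed, not gripped (limit 35 N between the fingers and it).
- lever (a joint): Flat-swinging locking lever on the +y end of the press beam. Value in rad: 0 unlocked, pointing to the front of the press; grows clockwise seen from above to its stop at 1.4, where it points out sideways almost along the beam, away from the wheel. Starts between 0 and 0.25, takes about 2 N at the knob, stays where left. It does not hold the wheel fast.
- lever_pivot (a point): Point on the lever's vertical pivot axis, 226 mm above the table, 128 mm along +y of the press frame from the wheel's axis.
- knob_mid (a point): Middle of the lever's upright knob, 226 mm above the table and 62 mm from the pivot; moves with the lever.
- knob: The lever's upright black knob, 22 mm in diameter, free to turn on its pin, standing from 206 to 246 mm above the table at the lever's end. The lever's arm is a bar 10 mm thick under it, the beam's top is 170 mm above the table. Origin: centre of the knob's underside. It must be pushed, not gripped (limit 35 N between the fingers and it).
- press: Grey bench screw press, fixed: base plate 200 x 310 x 22 mm, two steel columns, and a beam 50 x 310 mm whose top is 170 mm above the table. Origin: centre of its underside, below the wheel's axis; x to its back, y along the beam towards the locking lever.
- book: Colour sample book with blue paint on its cover 130 x 170 x 30 mm lying on the press's base under the platen. Origin: centre of its underside. Leave it alone.
- muller: Glass muller, foot 72 mm wide, 108 mm tall, standing on the table close to the press on the side away from the lever. Origin: centre of its foot. Leave it alone.
- jar: Small pigment jar 48 mm wide, 60 mm tall, standing close in front of the press. Origin: centre of its underside. Leave it alone.
- mortar: White ceramic mortar bowl 110 mm wide, 70 mm tall, on the table to the left. Origin: centre of its underside. Leave it alone.
- flask: Amber bottle 60 mm wide, 120 mm tall, on the table to the left, at the back. Origin: centre of its underside. Leave it alone.
- knife: Spatula with a wooden handle, 200 mm long, lying on the table near the robot. Leave it alone.
- measuring_cup: Steel cup 72 mm wide, 75 mm tall, on the table to the right. Origin: centre of its underside. Leave it alone.

How it is judged:
By the outcome, as a careful person would: the job done as asked, in the order asked, and still so for the second after the job is handed in, with the robot touching nothing.
It also fails if it takes over 64 s, if anything falls off the work surface, if the arm or the gripper's body presses on something with over 40 N, if the wrist force passes 120 N, or if a joint passes its speed limit or range.

## Robot

A 7-joint arm with a two-finger parallel gripper is mounted at the origin on the work surface. World frame = base frame: x ahead of the robot, y to its left, z up, the work surface at z = 0. Lengths are in mm, angles in degrees, forces in N, time in s.
With the tool pointing down it reaches from about 350 to 900 mm from the base axis. Payload 19.9 kg.
Tool frame: the origin (TCP) lies on the centre line of the jaws, within the pads' length; the fingertips stand 8 mm ahead of it and the grasp point (between the pads) lies 11 mm behind it (tip_extent is the distance from the TCP to the fingertips, in mm); y points along the fingers, x is the direction in which the jaws open and shut, and the axes are right-handed (so a half turn about y gives the same grasp; the last joint's range is limited). The gripper opens to 85 mm and grips with 20 to 120 N. Pads are 22 mm wide; open, the fingers measure 114 mm over their backs; the gripper's body (76 mm by 85 mm) begins 54 mm behind the grasp point. The pads swing forward as they close: fully open they stand 13 mm farther back than shut.
Start: joints at [-74.456, 23.915, -0.59, 92.452, 0.269, 63.638, -3.037], TCP at [192.317, 594.657, 239.26] pointing down, gripper open.
Joint ranges: [-161.28, 161.28], [-22.2, 115.67], [-73.04, 71.86], [3.21, 147.25], [-68.34, 248.33], [10.77, 114.83], [-161.83, 161.83]. Speed limits (degrees/s): [108.29, 108.29, 136.94, 136.94, 172.46, 172.46, 172.46].

## Interface

Orientations are given as [roll, pitch, yaw] about the fixed x, y, z axes, in that order (R = Rz(yaw) Ry(pitch) Rx(roll)).
In Python, from cell import * gives the robot as it stands.
- The arm moves only by the tool servo_tool, never from a script. Its argument "moves" is a list of rows, each an object of numbers: "rx", "ry", "rz": the turn, a rotation vector about the tool's x, y, z in degrees; "dx", "dy", "dz": the shift along the tool's x, y, z in m; "hand": the gripper command: -1 is shut, 1 is fully open, values between are in proportion. In form: [{"rx": .., "ry": .., "rz": .., "dx": .., "dy": .., "dz": .., "hand": ..}, ...]. A call has 1 to 20 rows; each row is the pose to reach, as a shift and turn from the pose commanded when the call began, along the tool's axes at that moment; what a row does not reach only later rows make up. A row lasts 1/8 s, in which the tool goes at most 62.5 mm and 10.7 degrees, less where a joint would pass 70% of its speed; a pose out of reach is approached as far as the arm can. A call with a gripper value outside its range is refused whole. The fingers move at their own pace and stop on an object; the grip force is fixed at half the most. Time passes only in rows, so rows that repeat a pose let the fingers close. It gives the time, the measured TCP pose, the force and the opening at its end, in the units of the state.
- state(): the state, without advancing time (a new reading comes with each control period).
- read_camera(name): name is "side" or "top"; returns the picture (480x640x3 uint8, red, green, blue); there is no depth.
- get_calibration(name): a dict with "fx", "fy", "cx", "cy" (pixels), "D" ([k1, k2, p1, p2, k3] as OpenCV has them; the pictures are not rectified), "cam_to_world" (4x4, takes a point from camera to world coordinates). Camera axes: x right, y down, z forward; pixel columns grow to the right and rows downward; lengths in mm; the calibration is good to about 2 mm. A picture is of the moment at which its call begins. get_calibration takes no time and is no camera call.
- close_job(): hands the job in, once; it reports no verdict.
The state is a dict: "clock": time; "joints": joint angles; "joint_vel": joint speeds; "effort": joint torques, N m; "position": TCP position; "eef_rot": TCP orientation; "contact_force": force on the tool from outside, world axes, zero at the start; "ft_torque": the same for the moment, N m; "gripper_width": finger opening in mm.
Only numpy, scipy, OpenCV 4.12 (cv2) and the standard library are available. Lean on these libraries where they do the work, as an engineer would, in place of code of your own. Each camera call takes 0.05 s, during which the arm holds its last target. There are 200 camera calls.

## Working session

There is one attempt and no reset: what is moved stays moved. The work goes in short steps, Python scripts to look and compute and a tool call to move; the robot and the scene stay as the last step left them, time stands still between calls to the robot, and variables do not carry over. Pictures are saved under pics/ and viewed, about 8 in all and at most 12, crops included, and the job is handed in when it is done.

Besides the shell and the picture viewer there is one more tool, called after ">>>" by a JSON object that holds its "method" and its "body", one argument or row to a line. servo_tool: Moves the arm, as the interface text tells. Its arguments: {"type":"object","properties":{"moves":{"type":"array"}},"required":["moves"]}

```bash
mkdir -p pics; python3 - <<'E'
from cell import *
import cv2
for n in("top","side"):
    cv2.imwrite(f"pics/{n}0.png",read_camera(n)[:,:,::-1])
    c=get_calibration(n);print(n,c)
s=state();print({k:s[k] for k in("clock","position","eef_rot","contact_force","gripper_width")})
E
```

```text
top {'fx': 549.1847854347452, 'fy': 549.1847854347452, 'cx': 319.7052822452974, 'cy': 236.00658773342641, 'D': array([-0.0868827,  0.       ,  0.       ,  0.       ,  0.       ]), 'cam_to_world': array([[-8.03263347e-04, -9.98293866e-01,  5.83841688e-02,
         4.45016210e+02],
       [-9.99676133e-01,  2.28668832e-03,  2.53456332e-02,
        -3.87685643e+01],
       [-2.54358966e-02, -5.83449009e-02, -9.97972388e-01,
         1.51958520e+03],
       [ 0.00000000e+00,  0.00000000e+00,  0.00000000e+00,
         1.00000000e+00]])}
side {'fx': 474.91488767680414, 'fy': 474.91488767680414, 'cx': 324.37879394964585, 'cy': 243.24064771001593, 'D': array([-0.08318374,  0.        ,  0.        ,  0.        ,  0.        ]), 'cam_to_world': array([[ 8.97047252e-01, -2.39418144e-01,  3.71463564e-01,
         1.23148155e+02],
       [-4.41868787e-01, -5.00413082e-01,  7.44539268e-01,
        -8.29178254e+02],
       [ 7.62901692e-03, -8.32025059e-01, -5.54685585e-01,
         7.40103926e+02],
       [ 0.00000000e+00,  0.00000000e+00,  0.00000000e+00,
         1.00000000e+00]])}
{'clock': 0.1, 'position': array([192.25461387, 594.36322233, 238.70266749]), 'eef_rot': array([-9.00066240e+01,  6.60332639e-02,  7.20768364e+01]), 'contact_force': array([ 0.51161709, -0.11293732, -0.45841259]), 'gripper_width': 85.46535951681537}
```

View pics/top0.png

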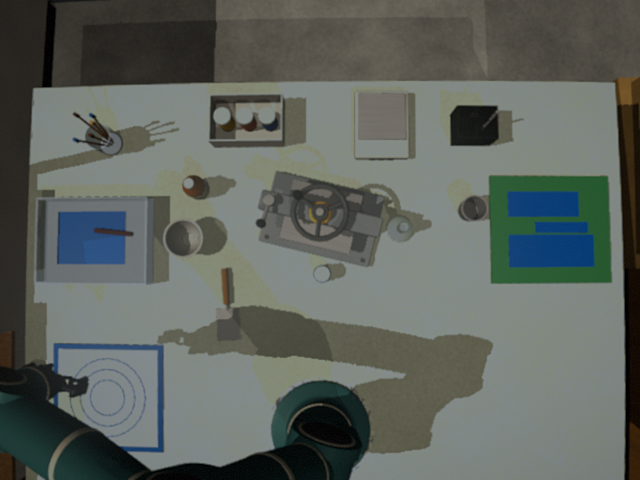

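View pics/side0.png

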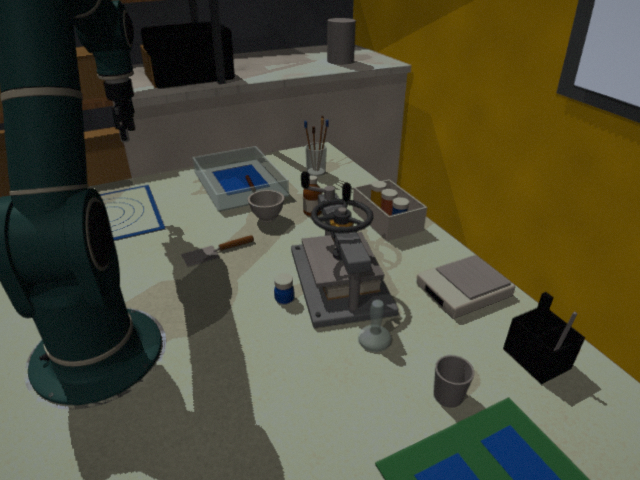

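Top: press around (320,215), wheel centre about (320,212), knob/lever left near (265,210). In the side view the handle stands near (347,190). I'll take enlarged crops next.

```bash
python3 - <<'E'
import cv2,numpy as np
a=cv2.imread("pics/top0.png")[160:280,245:405]
b=cv2.imread("pics/side0.png")[165:345,280:420]
f=lambda a,s:np.clip(cv2.resize(a,None,fx=s,fy=s,interpolation=cv2.INTER_CUBIC)*1.8,0,255).astype('uint8')
cv2.imwrite("pics/topc.png",f(a,5));cv2.imwrite("pics/sidec.png",f(b[:120],5))
E
```

```text
(no output)
```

View pics/topc.png

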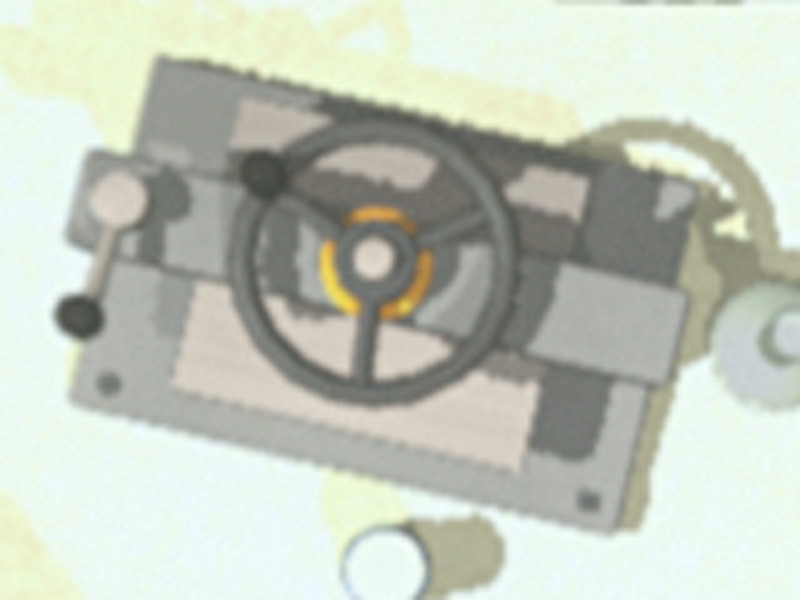

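View pics/sidec.png

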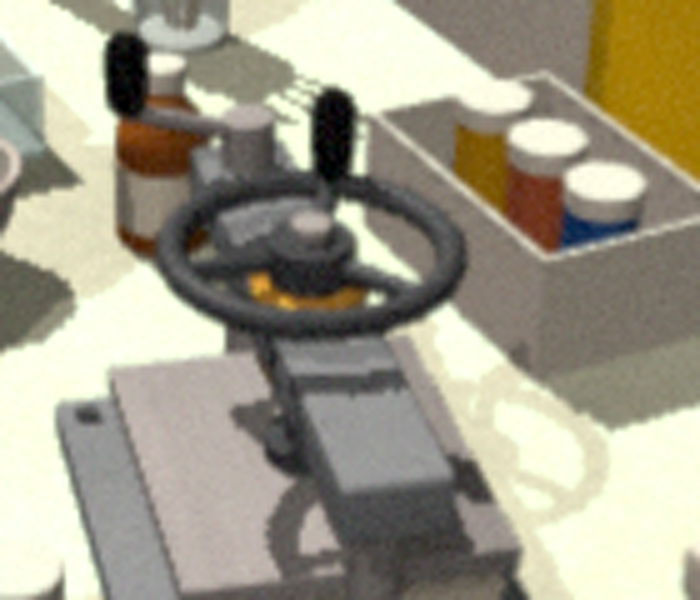

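Top crop: wheel rim centred on (375,261), hub nut (374,257), handle (264,173), lever pivot (119,197), knob (79,316). Side crop: handle middle (333,134), knob middle (126,75), nut (312,222).

```bash
cat > h.py <<'E'
from cell import *
import cv2,numpy as np
from scipy.spatial.transform import Rotation as Ro
np.set_printoptions(precision=1,suppress=True)
def ray(n,uv):
    c=get_calibration(n);K=np.array([[c["fx"],0,c["cx"]],[0,c["fy"],c["cy"]],[0,0,1]])
    p=cv2.undistortPoints(np.array([[uv]],float),K,c["D"])[0,0];T=c["cam_to_world"]
    return T[:3,3],T[:3,:3]@[p[0],p[1],1]
def at(n,uv,z):
    o,d=ray(n,uv);return o+d*(z-o[2])/d[2]
tc=lambda x,y:((x+.5)/5-.5+245,(y+.5)/5-.5+160)
sc=lambda x,y:((x+.5)/5-.5+280,(y+.5)/5-.5+165)
E
python3 - <<'E'
from h import *
for n,f,uv,z,l in [("top",tc,(375,261),195,"rim"),("top",tc,(374,257),208,"nut"),("top",tc,(264,173),234,"handle"),("top",tc,(119,197),220,"pivot"),("top",tc,(79,316),240,"knob"),
 ("side",sc,(333,134),220,"handle"),("side",sc,(312,222),208,"nut"),("side",sc,(126,75),226,"knob"),("top",tc,(385,566),60,"jar"),("top",tc,(795,335),108,"muller top")]:
    print(n,l,at(n,f(*uv),z))
s=state();R=Ro.from_euler("xyz",s["eef_rot"],degrees=True).as_matrix();print(R)
E
```

```text
top rim [581.3  -4.9 195. ]
top nut [581.9  -4.8 208. ]
top handle [619.2  46.5 234. ]
top pivot [609.9 116.8 220. ]
top knob [551.2 132.9 240. ]
side handle [615.7  45.  220. ]
side nut [577.4  -6.6 208. ]
side knob [548.2 133.3 226. ]
top jar [432.6  -6.7  60. ]
top muller top [ 551.4 -218.9  108. ]
[[ 0.3 -0.  -1. ]
 [ 1.  -0.   0.3]
 [-0.  -1.  -0. ]]
```

>>> {"method": "servo_tool", "body": {
  "moves": [
    {"dy": -0.06, "hand": -1},
    {"dy": -0.09, "hand": -1},
    {"dx": -0.376, "dz": -0.531, "dy": -0.09, "ry": 72.08, "hand": -1},
    {"dx": -0.376, "dz": -0.531, "dy": -0.09, "ry": 72.08, "hand": -1},
    {"dx": -0.376, "dz": -0.531, "dy": -0.09, "ry": 72.08, "hand": -1},
    {"dx": -0.376, "dz": -0.531, "dy": -0.09, "ry": 72.08, "hand": -1},
    {"dx": -0.376, "dz": -0.531, "dy": -0.09, "ry": 72.08, "hand": -1},
    {"dx": -0.376, "dz": -0.531, "dy": -0.09, "ry": 72.08, "hand": -1},
    {"dx": -0.376, "dz": -0.531, "dy": -0.09, "ry": 72.08, "hand": -1},
    {"dx": -0.376, "dz": -0.531, "dy": -0.09, "ry": 72.08, "hand": -1},
    {"dx": -0.376, "dz": -0.531, "dy": -0.09, "ry": 72.08, "hand": -1},
    {"dx": -0.376, "dz": -0.531, "dy": -0.09, "ry": 72.08, "hand": -1},
    {"dx": -0.376, "dz": -0.531, "dy": -0.09, "ry": 72.08, "hand": -1},
    {"dx": -0.376, "dz": -0.531, "dy": -0.09, "ry": 72.08, "hand": -1},
    {"dx": -0.376, "dz": -0.531, "dy": -0.09, "ry": 72.08, "hand": -1},
    {"dx": -0.376, "dz": -0.531, "dy": -0.09, "ry": 72.08, "hand": -1}
  ]
}}

```text
$.moves[0]: bad value
```

>>> {"method": "servo_tool", "body": {
  "moves": [
    {"rx": 0, "ry": 0, "rz": 0, "dx": 0, "dy": -0.06, "dz": 0, "hand": -1},
    {"rx": 0, "ry": 0, "rz": 0, "dx": 0, "dy": -0.09, "dz": 0, "hand": -1},
    {"rx": 0, "ry": 72.08, "rz": 0, "dx": -0.376, "dy": -0.09, "dz": -0.531, "hand": -1},
    {"rx": 0, "ry": 72.08, "rz": 0, "dx": -0.376, "dy": -0.09, "dz": -0.531, "hand": -1},
    {"rx": 0, "ry": 72.08, "rz": 0, "dx": -0.376, "dy": -0.09, "dz": -0.531, "hand": -1},
    {"rx": 0, "ry": 72.08, "rz": 0, "dx": -0.376, "dy": -0.09, "dz": -0.531, "hand": -1},
    {"rx": 0, "ry": 72.08, "rz": 0, "dx": -0.376, "dy": -0.09, "dz": -0.531, "hand": -1},
    {"rx": 0, "ry": 72.08, "rz": 0, "dx": -0.376, "dy": -0.09, "dz": -0.531, "hand": -1},
    {"rx": 0, "ry": 72.08, "rz": 0, "dx": -0.376, "dy": -0.09, "dz": -0.531, "hand": -1},
    {"rx": 0, "ry": 72.08, "rz": 0, "dx": -0.376, "dy": -0.09, "dz": -0.531, "hand": -1},
    {"rx": 0, "ry": 72.08, "rz": 0, "dx": -0.376, "dy": -0.09, "dz": -0.531, "hand": -1},
    {"rx": 0, "ry": 72.08, "rz": 0, "dx": -0.376, "dy": -0.09, "dz": -0.531, "hand": -1},
    {"rx": 0, "ry": 72.08, "rz": 0, "dx": -0.376, "dy": -0.09, "dz": -0.531, "hand": -1},
    {"rx": 0, "ry": 72.08, "rz": 0, "dx": -0.376, "dy": -0.09, "dz": -0.531, "hand": -1},
    {"rx": 0, "ry": 72.08, "rz": 0, "dx": -0.376, "dy": -0.09, "dz": -0.531, "hand": -1},
    {"rx": 0, "ry": 72.08, "rz": 0, "dx": -0.376, "dy": -0.09, "dz": -0.531, "hand": -1}
  ]
}}

```text
clock: 2.1
position: [581.4, 74.7, 329.3]
eef_rot: [-90.0, 0.0, 0.1]
contact_force: [-0.3, -0.2, 0.6]
gripper_width: -0.3
```

>>> {"method": "servo_tool", "body": {
  "moves": [
    {"rx": 0, "ry": 0, "rz": 0, "dx": 0, "dy": 0.05, "dz": 0, "hand": -1},
    {"rx": 0, "ry": 0, "rz": 0, "dx": 0, "dy": 0.09, "dz": 0, "hand": -1},
    {"rx": 0, "ry": 0, "rz": 0, "dx": 0, "dy": 0.107, "dz": 0, "hand": -1},
    {"rx": 0, "ry": 0, "rz": 0, "dx": 0, "dy": 0.107, "dz": 0, "hand": -1},
    {"rx": 0, "ry": 0, "rz": 0, "dx": 0, "dy": 0.107, "dz": 0, "hand": -1}
  ]
}}

```text
clock: 2.72
position: [582.5, 73.7, 223.9]
eef_rot: [-90.0, -0.1, 0.0]
contact_force: [0.3, -0.1, 0.1]
gripper_width: 0.2
```

```bash
python3 - <<'E'
from h import *
a=read_camera("side")[145:265,280:420,::-1]
cv2.imwrite("pics/side1.png",np.clip(cv2.resize(a,None,fx=5,fy=5,interpolation=cv2.INTER_CUBIC)*1.8,0,255).astype('uint8'))
s=state();print(s["position"],s["contact_force"],s.get("tip_extent"))
E
```

```text
[582.5  73.7 223.9] [ 0.1 -0.2  0.4] None
```

View pics/side1.png

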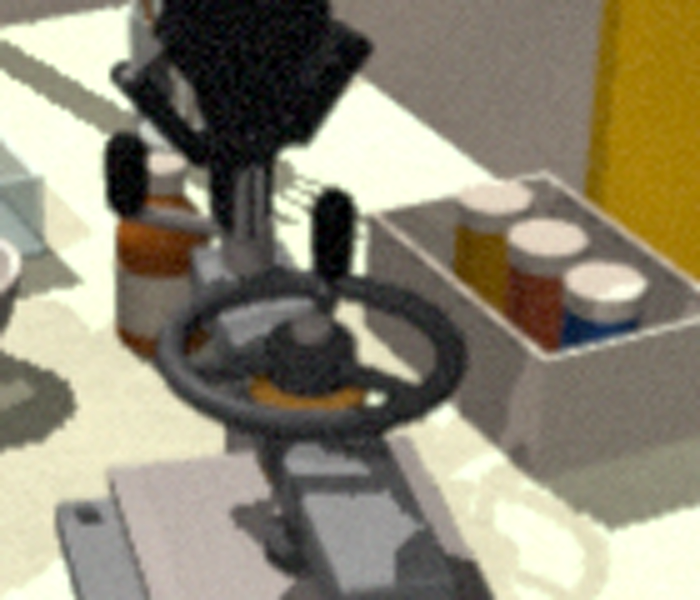

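The shut fingers stand behind the handle (tips near (243,255) in the crop, handle at (333,235)). They are clear of knob and pivot.

>>> {"method": "servo_tool", "body": {
  "moves": [
    {"rx": 0, "ry": 0, "rz": 0, "dx": 0.008, "dy": 0.001, "dz": -0.006, "hand": -1},
    {"rx": 0, "ry": 0, "rz": 0, "dx": 0.0095, "dy": 0.001, "dz": -0.007, "hand": -1},
    {"rx": 0, "ry": 0, "rz": 0, "dx": 0.0095, "dy": 0.001, "dz": -0.007, "hand": -1}
  ]
}}

```text
clock: 3.15
position: [591.5, 66.2, 221.4]
eef_rot: [-90.0, -0.0, -0.0]
contact_force: [-0.2, 0.2, -0.2]
gripper_width: -0.0
```

>>> {"method": "servo_tool", "body": {
  "moves": [
    {"rx": 0, "ry": 0, "rz": 0, "dx": 0.0008, "dy": 0, "dz": -0.0006, "hand": -1},
    {"rx": 0, "ry": 0, "rz": 0, "dx": 0.0008, "dy": 0, "dz": -0.0006, "hand": -1}
  ]
}}

```text
clock: 3.4
position: [592.1, 65.9, 221.3]
eef_rot: [-90.0, 0.0, -0.0]
contact_force: [0.1, -0.3, -0.5]
gripper_width: 0.2
```

>>> {"method": "servo_tool", "body": {
  "moves": [
    {"rx": 0, "ry": 0, "rz": 0, "dx": 0.0008, "dy": 0, "dz": -0.0006, "hand": -1},
    {"rx": 0, "ry": 0, "rz": 0, "dx": 0.0008, "dy": 0, "dz": -0.0006, "hand": -1}
  ]
}}

```text
clock: 3.65
position: [593.0, 65.3, 221.3]
eef_rot: [-90.0, -0.0, -0.0]
contact_force: [-0.3, 0.7, 0.2]
gripper_width: 0.0
```

>>> {"method": "servo_tool", "body": {
  "moves": [
    {"rx": 0, "ry": 0, "rz": 0, "dx": 0.0008, "dy": 0, "dz": -0.0006, "hand": -1},
    {"rx": 0, "ry": 0, "rz": 0, "dx": 0.0008, "dy": 0, "dz": -0.0006, "hand": -1}
  ]
}}

```text
clock: 3.9
position: [593.8, 64.7, 221.3]
eef_rot: [-90.0, -0.0, -0.0]
contact_force: [0.1, 0.1, 0.2]
gripper_width: -0.5
```

>>> {"method": "servo_tool", "body": {
  "moves": [
    {"rx": 0, "ry": 0, "rz": 0, "dx": 0.0008, "dy": 0, "dz": -0.0006, "hand": -1},
    {"rx": 0, "ry": 0, "rz": 0, "dx": 0.0008, "dy": 0, "dz": -0.0006, "hand": -1}
  ]
}}

```text
clock: 4.15
position: [594.6, 64.1, 221.3]
eef_rot: [-90.0, -0.0, -0.0]
contact_force: [0.4, -0.4, -0.0]
gripper_width: 0.2
```

>>> {"method": "servo_tool", "body": {
  "moves": [
    {"rx": 0, "ry": 0, "rz": 0, "dx": 0.0008, "dy": 0, "dz": -0.0006, "hand": -1},
    {"rx": 0, "ry": 0, "rz": 0, "dx": 0.0008, "dy": 0, "dz": -0.0006, "hand": -1}
  ]
}}

```text
clock: 4.4
position: [595.4, 63.5, 221.3]
eef_rot: [-90.0, -0.0, -0.0]
contact_force: [1.2, -0.2, -0.3]
gripper_width: 0.1
```

>>> {"method": "servo_tool", "body": {
  "moves": [
    {"rx": 0, "ry": 0, "rz": 0, "dx": 0.0008, "dy": 0, "dz": -0.0006, "hand": -1},
    {"rx": 0, "ry": 0, "rz": 0, "dx": 0.0008, "dy": 0, "dz": -0.0006, "hand": -1}
  ]
}}

```text
clock: 4.65
position: [596.2, 62.9, 221.3]
eef_rot: [-90.0, -0.0, -0.0]
contact_force: [0.7, -0.2, -0.2]
gripper_width: -0.2
```

>>> {"method": "servo_tool", "body": {
  "moves": [
    {"rx": 0, "ry": 0, "rz": 0, "dx": 0.0008, "dy": 0, "dz": -0.0006, "hand": -1},
    {"rx": 0, "ry": 0, "rz": 0, "dx": 0.0008, "dy": 0, "dz": -0.0006, "hand": -1}
  ]
}}

```text
clock: 4.9
position: [597.0, 62.3, 221.3]
eef_rot: [-90.0, -0.0, -0.0]
contact_force: [-0.2, 0.9, -0.6]
gripper_width: 0.1
```

>>> {"method": "servo_tool", "body": {
  "moves": [
    {"rx": 0, "ry": 0, "rz": 0, "dx": 0.0008, "dy": 0, "dz": -0.0006, "hand": -1},
    {"rx": 0, "ry": 0, "rz": 0, "dx": 0.0008, "dy": 0, "dz": -0.0006, "hand": -1}
  ]
}}

```text
clock: 5.15
position: [597.6, 61.8, 221.2]
eef_rot: [-90.0, 0.0, 0.0]
contact_force: [-2.3, 0.3, 0.3]
gripper_width: 0.2
```

```bash
python3 - <<'E'
import numpy as np
c=np.array([580,-5.5]);v=np.array([597.8,61.7])-c
def p(a): a=-np.radians(a);return c+np.array([v[0]*np.cos(a)-v[1]*np.sin(a),v[0]*np.sin(a)+v[1]*np.cos(a)])
for s in (0,120,240):
    print(s,p(s).round(1),[tuple(int(q) for q in np.round(p(s+6*k)-p(s))) for k in range(1,21)])
E
```

```text
0 [597.8  61.7] [(7, -2), (14, -5), (20, -9), (26, -13), (31, -18), (36, -23), (40, -29), (44, -35), (47, -42), (49, -49), (51, -56), (52, -63), (52, -71), (51, -78), (49, -85), (47, -92), (44, -99), (41, -105), (36, -111), (31, -116)]
120 [629.3 -54.5] [(-5, -5), (-11, -9), (-18, -13), (-24, -16), (-31, -18), (-38, -20), (-45, -20), (-53, -20), (-60, -20), (-67, -18), (-74, -16), (-81, -13), (-87, -9), (-93, -5), (-98, 0), (-103, 5), (-107, 11), (-111, 17), (-114, 24), (-116, 31)]
240 [512.9 -23.7] [(-2, 7), (-2, 14), (-2, 22), (-2, 29), (0, 36), (2, 43), (5, 50), (9, 56), (13, 62), (18, 67), (23, 72), (29, 76), (35, 80), (42, 83), (49, 85), (56, 87), (63, 88), (71, 88), (78, 87), (85, 85)]
```

>>> {"method": "servo_tool", "body": {
  "moves": [
    {"rx": 0, "ry": 0, "rz": 0, "dx": 0.007, "dy": 0, "dz": -0.002, "hand": -1},
    {"rx": 0, "ry": 0, "rz": 0, "dx": 0.014, "dy": 0, "dz": -0.005, "hand": -1},
    {"rx": 0, "ry": 0, "rz": 0, "dx": 0.02, "dy": 0, "dz": -0.009, "hand": -1},
    {"rx": 0, "ry": 0, "rz": 0, "dx": 0.026, "dy": 0, "dz": -0.013, "hand": -1},
    {"rx": 0, "ry": 0, "rz": 0, "dx": 0.031, "dy": 0, "dz": -0.018, "hand": -1},
    {"rx": 0, "ry": 0, "rz": 0, "dx": 0.036, "dy": 0, "dz": -0.023, "hand": -1},
    {"rx": 0, "ry": 0, "rz": 0, "dx": 0.04, "dy": 0, "dz": -0.029, "hand": -1},
    {"rx": 0, "ry": 0, "rz": 0, "dx": 0.044, "dy": 0, "dz": -0.035, "hand": -1},
    {"rx": 0, "ry": 0, "rz": 0, "dx": 0.047, "dy": 0, "dz": -0.042, "hand": -1},
    {"rx": 0, "ry": 0, "rz": 0, "dx": 0.049, "dy": 0, "dz": -0.049, "hand": -1}
  ]
}}

```text
clock: 6.4
position: [646.9, 12.1, 221.3]
eef_rot: [-90.0, 0.0, -0.0]
contact_force: [-0.3, 2.9, -0.1]
gripper_width: 0.0
```

```bash
python3 - <<'E'
from h import *
a=read_camera("side")[145:265,280:420,::-1]
cv2.imwrite("pics/side2.png",np.clip(cv2.resize(a,None,fx=5,fy=5,interpolation=cv2.INTER_CUBIC)*1.8,0,255).astype('uint8'))
s=state();print(s["position"],s["contact_force"])
E
```

```text
[647.   10.9 221.4] [-0.4  1.  -1.5]
```

View pics/side2.png

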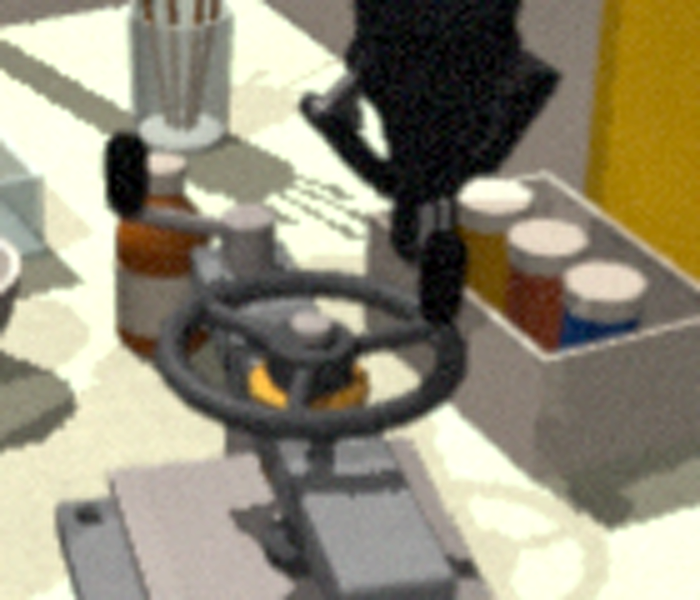

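The handle is being pushed at (442,275) in the crop, with the fingertips behind it ending near (405,255). I'll check the tip height, then carry on.

```bash
python3 - <<'E'
from h import *
o,d=ray("side",(361,196))
for y in (0,11,22): 
    q=o+d*(y-o[1])/d[1];print(q)
E
```

```text
[629.8   0.  226.2]
[636.6  11.  219.3]
[643.3  22.  212.5]
```

>>> {"method": "servo_tool", "body": {
  "moves": [
    {"rx": 0, "ry": 0, "rz": 0, "dx": 0.002, "dy": 0, "dz": -0.007, "hand": -1},
    {"rx": 0, "ry": 0, "rz": 0, "dx": 0.003, "dy": 0, "dz": -0.014, "hand": -1},
    {"rx": 0, "ry": 0, "rz": 0, "dx": 0.003, "dy": 0, "dz": -0.022, "hand": -1},
    {"rx": 0, "ry": 0, "rz": 0, "dx": 0.002, "dy": 0, "dz": -0.029, "hand": -1},
    {"rx": 0, "ry": 0, "rz": 0, "dx": 0, "dy": 0, "dz": -0.036, "hand": -1},
    {"rx": 0, "ry": 0, "rz": 0, "dx": -0.002, "dy": 0, "dz": -0.043, "hand": -1},
    {"rx": 0, "ry": 0, "rz": 0, "dx": -0.005, "dy": 0, "dz": -0.05, "hand": -1},
    {"rx": 0, "ry": 0, "rz": 0, "dx": -0.008, "dy": 0, "dz": -0.056, "hand": -1},
    {"rx": 0, "ry": 0, "rz": 0, "dx": -0.013, "dy": 0, "dz": -0.062, "hand": -1},
    {"rx": 0, "ry": 0, "rz": 0, "dx": -0.018, "dy": 0, "dz": -0.067, "hand": -1}
  ]
}}

```text
clock: 7.7
position: [628.4, -54.9, 221.4]
eef_rot: [-90.0, -0.0, -0.0]
contact_force: [3.0, 0.7, -0.2]
gripper_width: 0.1
```

>>> {"method": "servo_tool", "body": {
  "moves": [
    {"rx": 0, "ry": 0, "rz": 0, "dx": -0.005, "dy": 0, "dz": -0.005, "hand": -1},
    {"rx": 0, "ry": 0, "rz": 0, "dx": -0.011, "dy": 0, "dz": -0.009, "hand": -1},
    {"rx": 0, "ry": 0, "rz": 0, "dx": -0.018, "dy": 0, "dz": -0.013, "hand": -1},
    {"rx": 0, "ry": 0, "rz": 0, "dx": -0.024, "dy": 0, "dz": -0.016, "hand": -1},
    {"rx": 0, "ry": 0, "rz": 0, "dx": -0.031, "dy": 0, "dz": -0.018, "hand": -1},
    {"rx": 0, "ry": 0, "rz": 0, "dx": -0.038, "dy": 0, "dz": -0.02, "hand": -1},
    {"rx": 0, "ry": 0, "rz": 0, "dx": -0.045, "dy": 0, "dz": -0.02, "hand": -1},
    {"rx": 0, "ry": 0, "rz": 0, "dx": -0.053, "dy": 0, "dz": -0.02, "hand": -1},
    {"rx": 0, "ry": 0, "rz": 0, "dx": -0.06, "dy": 0, "dz": -0.02, "hand": -1},
    {"rx": 0, "ry": 0, "rz": 0, "dx": -0.067, "dy": 0, "dz": -0.018, "hand": -1}
  ]
}}

```text
clock: 8.95
position: [561.2, -72.5, 221.4]
eef_rot: [-90.0, 0.0, -0.0]
contact_force: [1.3, -2.4, 0.4]
gripper_width: 0.4
```

>>> {"method": "servo_tool", "body": {
  "moves": [
    {"rx": 0, "ry": 0, "rz": 0, "dx": -0.007, "dy": 0, "dz": 0.002, "hand": -1},
    {"rx": 0, "ry": 0, "rz": 0, "dx": -0.014, "dy": 0, "dz": 0.005, "hand": -1},
    {"rx": 0, "ry": 0, "rz": 0, "dx": -0.02, "dy": 0, "dz": 0.009, "hand": -1},
    {"rx": 0, "ry": 0, "rz": 0, "dx": -0.026, "dy": 0, "dz": 0.013, "hand": -1},
    {"rx": 0, "ry": 0, "rz": 0, "dx": -0.031, "dy": 0, "dz": 0.018, "hand": -1},
    {"rx": 0, "ry": 0, "rz": 0, "dx": -0.036, "dy": 0, "dz": 0.023, "hand": -1},
    {"rx": 0, "ry": 0, "rz": 0, "dx": -0.04, "dy": 0, "dz": 0.029, "hand": -1},
    {"rx": 0, "ry": 0, "rz": 0, "dx": -0.044, "dy": 0, "dz": 0.035, "hand": -1},
    {"rx": 0, "ry": 0, "rz": 0, "dx": -0.047, "dy": 0, "dz": 0.042, "hand": -1},
    {"rx": 0, "ry": 0, "rz": 0, "dx": -0.049, "dy": 0, "dz": 0.049, "hand": -1}
  ]
}}

```text
clock: 10.2
position: [512.6, -22.8, 221.3]
eef_rot: [-90.0, 0.0, 0.0]
contact_force: [0.6, -2.1, -0.4]
gripper_width: -0.2
```

>>> {"method": "servo_tool", "body": {
  "moves": [
    {"rx": 0, "ry": 0, "rz": 0, "dx": -0.002, "dy": 0, "dz": 0.007, "hand": -1},
    {"rx": 0, "ry": 0, "rz": 0, "dx": -0.002, "dy": 0, "dz": 0.014, "hand": -1},
    {"rx": 0, "ry": 0, "rz": 0, "dx": -0.002, "dy": 0, "dz": 0.022, "hand": -1},
    {"rx": 0, "ry": 0, "rz": 0, "dx": -0.002, "dy": 0, "dz": 0.029, "hand": -1},
    {"rx": 0, "ry": 0, "rz": 0, "dx": 0, "dy": 0, "dz": 0.036, "hand": -1},
    {"rx": 0, "ry": 0, "rz": 0, "dx": 0.002, "dy": 0, "dz": 0.043, "hand": -1},
    {"rx": 0, "ry": 0, "rz": 0, "dx": 0.005, "dy": 0, "dz": 0.05, "hand": -1},
    {"rx": 0, "ry": 0, "rz": 0, "dx": 0.009, "dy": 0, "dz": 0.056, "hand": -1},
    {"rx": 0, "ry": 0, "rz": 0, "dx": 0.013, "dy": 0, "dz": 0.062, "hand": -1},
    {"rx": 0, "ry": 0, "rz": 0, "dx": 0.018, "dy": 0, "dz": 0.067, "hand": -1}
  ]
}}

```text
clock: 11.45
position: [530.9, 44.2, 221.3]
eef_rot: [-90.0, 0.0, 0.0]
contact_force: [-3.0, -2.3, 0.2]
gripper_width: -0.1
```

>>> {"method": "servo_tool", "body": {
  "moves": [
    {"rx": 0, "ry": 0, "rz": 0, "dx": 0.005, "dy": 0, "dz": 0.005, "hand": -1},
    {"rx": 0, "ry": 0, "rz": 0, "dx": 0.011, "dy": 0, "dz": 0.009, "hand": -1},
    {"rx": 0, "ry": 0, "rz": 0, "dx": 0.017, "dy": 0, "dz": 0.013, "hand": -1},
    {"rx": 0, "ry": 0, "rz": 0, "dx": 0.024, "dy": 0, "dz": 0.016, "hand": -1},
    {"rx": 0, "ry": 0, "rz": 0, "dx": 0.031, "dy": 0, "dz": 0.018, "hand": -1},
    {"rx": 0, "ry": 0, "rz": 0, "dx": 0.038, "dy": 0, "dz": 0.02, "hand": -1},
    {"rx": 0, "ry": 0, "rz": 0, "dx": 0.045, "dy": 0, "dz": 0.021, "hand": -1},
    {"rx": 0, "ry": 0, "rz": 0, "dx": 0.051, "dy": 0, "dz": 0.021, "hand": -1},
    {"rx": 0, "ry": 0, "rz": 0, "dx": 0.056, "dy": 0, "dz": 0.021, "hand": -1},
    {"rx": 0, "ry": 0, "rz": 0, "dx": 0.058, "dy": 0, "dz": 0.02, "hand": -1},
    {"rx": 0, "ry": 0, "rz": 0, "dx": 0.06, "dy": 0, "dz": 0.02, "hand": -1},
    {"rx": 0, "ry": 0, "rz": 0, "dx": 0.061, "dy": 0, "dz": 0.02, "hand": -1},
    {"rx": 0, "ry": 0, "rz": 0, "dx": 0.062, "dy": 0, "dz": 0.019, "hand": -1},
    {"rx": 0, "ry": 0, "rz": 0, "dx": 0.062, "dy": 0, "dz": 0.019, "hand": -1}
  ]
}}

```text
clock: 13.2
position: [592.8, 62.6, 221.3]
eef_rot: [-90.0, -0.0, -0.0]
contact_force: [-1.0, 1.8, -0.9]
gripper_width: 0.2
```

>>> {"method": "servo_tool", "body": {
  "moves": [
    {"rx": 0, "ry": 0, "rz": 0, "dx": 0.0012, "dy": 0, "dz": -0.0002, "hand": -1},
    {"rx": 0, "ry": 0, "rz": 0, "dx": 0.0024, "dy": 0, "dz": -0.0004, "hand": -1},
    {"rx": 0, "ry": 0, "rz": 0, "dx": 0.0036, "dy": 0, "dz": -0.0006, "hand": -1},
    {"rx": 0, "ry": 0, "rz": 0, "dx": 0.0046, "dy": 0, "dz": -0.0008, "hand": -1},
    {"rx": 0, "ry": 0, "rz": 0, "dx": 0.0046, "dy": 0, "dz": -0.0008, "hand": -1},
    {"rx": 0, "ry": 0, "rz": 0, "dx": 0.0046, "dy": 0, "dz": -0.0008, "hand": -1}
  ]
}}

```text
clock: 13.95
position: [597.4, 61.9, 221.4]
eef_rot: [-90.0, -0.0, -0.0]
contact_force: [-1.3, 1.3, -1.1]
gripper_width: -0.1
```

>>> {"method": "servo_tool", "body": {
  "moves": [
    {"rx": 0, "ry": 0, "rz": 0, "dx": -0.004, "dy": 0, "dz": 0.003, "hand": -1},
    {"rx": 0, "ry": 0, "rz": 0, "dx": -0.016, "dy": 0, "dz": 0.01, "hand": -1},
    {"rx": 0, "ry": 0, "rz": 0, "dx": -0.016, "dy": -0.05, "dz": 0.01, "hand": -1},
    {"rx": 0, "ry": 0, "rz": 0, "dx": -0.016, "dy": -0.08, "dz": 0.01, "hand": -1},
    {"rx": 0, "ry": 0, "rz": 0, "dx": -0.057, "dy": -0.08, "dz": 0.03, "hand": -1},
    {"rx": 0, "ry": 0, "rz": 0, "dx": -0.057, "dy": -0.08, "dz": 0.03, "hand": -1},
    {"rx": 0, "ry": 0, "rz": 0, "dx": -0.057, "dy": -0.08, "dz": 0.03, "hand": -1}
  ]
}}

```text
clock: 14.82
position: [540.1, 92.2, 301.5]
eef_rot: [-90.0, -0.0, 0.0]
contact_force: [0.7, 0.1, 0.5]
gripper_width: 0.0
```

```bash
python3 - <<'E'
from h import *
b=read_camera("side")[:,:,::-1]; t=read_camera("top")[:,:,::-1]
cv2.imwrite("pics/side3f.png",b);cv2.imwrite("pics/top3f.png",t)
b0=cv2.imread("pics/side0.png")
f=lambda a:np.clip(cv2.resize(a[165:255,310:380],None,fx=5.6,fy=6,interpolation=cv2.INTER_CUBIC)*1.8,0,255).astype('uint8')
cv2.imwrite("pics/cmp.png",np.hstack([f(b0),f(b)]))
for i in (b0,b):
    c=i[175:200,338:358].max(2)<45;y,x=np.nonzero(c);print(len(x),x.mean()+338,y.mean()+175)
print(state()["position"])
E
```

```text
122 346.22131147540983 191.27049180327867
121 346.24793388429754 191.32231404958677
[540.5  91.7 301.2]
```

View pics/cmp.png

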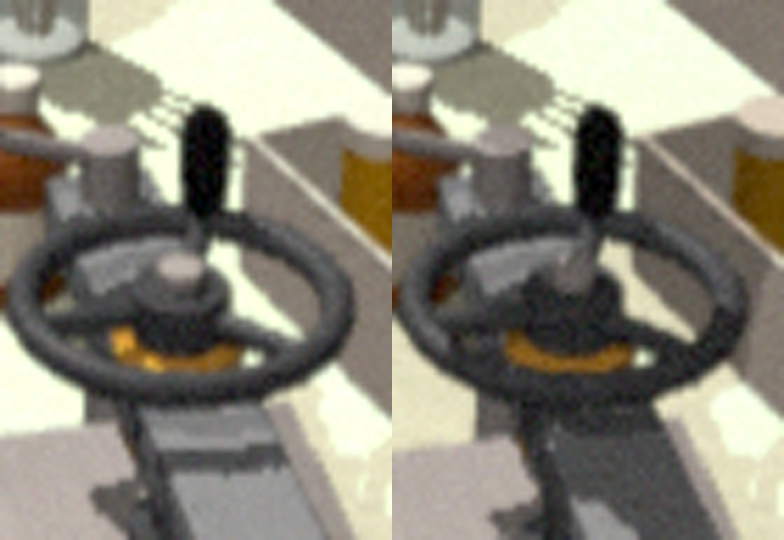

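Handle is back where it began, agreeing within 0.05 px (about (204,160) in the left crop, (597,160) in the right). Now the lever: I'll lower behind the knob and push.

>>> {"method": "servo_tool", "body": {
  "moves": [
    {"rx": 0, "ry": 0, "rz": 0, "dx": 0, "dy": 0.05, "dz": 0, "hand": -1},
    {"rx": 0, "ry": 0, "rz": 0, "dx": 0, "dy": 0.076, "dz": 0, "hand": -1},
    {"rx": 0, "ry": 0, "rz": 0, "dx": 0, "dy": 0.076, "dz": 0, "hand": -1},
    {"rx": 0, "ry": 0, "rz": 0, "dx": 0.002, "dy": 0.076, "dz": 0.008, "hand": -1},
    {"rx": 0, "ry": 0, "rz": 0, "dx": 0.003, "dy": 0.076, "dz": 0.014, "hand": -1},
    {"rx": 0, "ry": 0, "rz": 0, "dx": 0.003, "dy": 0.076, "dz": 0.019, "hand": -1},
    {"rx": 0, "ry": 0, "rz": 0, "dx": 0.003, "dy": 0.076, "dz": 0.025, "hand": -1},
    {"rx": 0, "ry": 0, "rz": 0, "dx": 0.003, "dy": 0.076, "dz": 0.032, "hand": -1},
    {"rx": 0, "ry": 0, "rz": 0, "dx": 0.004, "dy": 0.076, "dz": 0.039, "hand": -1}
  ]
}}

```text
clock: 16.05
position: [544.3, 131.3, 225.4]
eef_rot: [-90.0, -0.0, -0.0]
contact_force: [-1.9, -1.4, 1.7]
gripper_width: -0.1
```

Contact is as expected. I'll continue the arc, relative to the current (544.5,131).

>>> {"method": "servo_tool", "body": {
  "moves": [
    {"rx": 0, "ry": 0, "rz": 0, "dx": 0.001, "dy": 0, "dz": 0.007, "hand": -1},
    {"rx": 0, "ry": 0, "rz": 0, "dx": 0.004, "dy": 0, "dz": 0.013, "hand": -1},
    {"rx": 0, "ry": 0, "rz": 0, "dx": 0.006, "dy": 0, "dz": 0.019, "hand": -1},
    {"rx": 0, "ry": 0, "rz": 0, "dx": 0.01, "dy": 0, "dz": 0.025, "hand": -1},
    {"rx": 0, "ry": 0, "rz": 0, "dx": 0.014, "dy": 0, "dz": 0.031, "hand": -1},
    {"rx": 0, "ry": 0, "rz": 0, "dx": 0.019, "dy": 0, "dz": 0.036, "hand": -1},
    {"rx": 0, "ry": 0, "rz": 0, "dx": 0.024, "dy": 0, "dz": 0.04, "hand": -1},
    {"rx": 0, "ry": 0, "rz": 0, "dx": 0.03, "dy": 0, "dz": 0.044, "hand": -1},
    {"rx": 0, "ry": 0, "rz": 0, "dx": 0.036, "dy": 0, "dz": 0.048, "hand": -1},
    {"rx": 0, "ry": 0, "rz": 0, "dx": 0.038, "dy": 0, "dz": 0.049, "hand": -1},
    {"rx": 0, "ry": 0, "rz": 0, "dx": 0.038, "dy": 0, "dz": 0.049, "hand": -1}
  ]
}}

```text
clock: 17.42
position: [582.5, 179.9, 225.3]
eef_rot: [-90.0, -0.0, -0.0]
contact_force: [-0.8, 1.3, -0.3]
gripper_width: 0.0
```

>>> {"method": "servo_tool", "body": {
  "moves": [
    {"rx": 0, "ry": 0, "rz": 0, "dx": 0.002, "dy": 0, "dz": 0.0005, "hand": -1},
    {"rx": 0, "ry": 0, "rz": 0, "dx": 0.004, "dy": 0, "dz": 0.001, "hand": -1},
    {"rx": 0, "ry": 0, "rz": 0, "dx": 0.004, "dy": 0, "dz": 0.001, "hand": -1}
  ]
}}

```text
clock: 17.8
position: [586.5, 180.9, 225.3]
eef_rot: [-90.0, -0.0, -0.0]
contact_force: [-1.2, 0.3, -0.1]
gripper_width: 0.4
```

>>> {"method": "servo_tool", "body": {
  "moves": [
    {"rx": 0, "ry": 0, "rz": 0, "dx": 0.001, "dy": 0, "dz": 0, "hand": -1},
    {"rx": 0, "ry": 0, "rz": 0, "dx": 0.002, "dy": 0, "dz": 0, "hand": -1},
    {"rx": 0, "ry": 0, "rz": 0, "dx": 0.002, "dy": 0, "dz": 0, "hand": -1}
  ]
}}

```text
clock: 18.18
position: [588.4, 180.9, 225.3]
eef_rot: [-90.0, -0.0, -0.0]
contact_force: [-1.2, 0.3, -0.1]
gripper_width: -0.2
```

>>> {"method": "servo_tool", "body": {
  "moves": [
    {"rx": 0, "ry": 0, "rz": 0, "dx": 0.001, "dy": 0, "dz": 0, "hand": -1},
    {"rx": 0, "ry": 0, "rz": 0, "dx": 0.001, "dy": 0, "dz": 0, "hand": -1}
  ]
}}

```text
clock: 18.42
position: [589.4, 180.9, 225.3]
eef_rot: [-90.0, -0.0, 0.0]
contact_force: [-0.8, 0.5, 0.3]
gripper_width: -0.1
```

>>> {"method": "servo_tool", "body": {
  "moves": [
    {"rx": 0, "ry": 0, "rz": 0, "dx": 0.001, "dy": 0, "dz": 0, "hand": -1},
    {"rx": 0, "ry": 0, "rz": 0, "dx": 0.001, "dy": 0, "dz": 0, "hand": -1}
  ]
}}

```text
clock: 18.68
position: [590.4, 180.9, 225.3]
eef_rot: [-90.0, -0.0, -0.0]
contact_force: [-1.0, 0.2, 0.4]
gripper_width: -0.2
```

>>> {"method": "servo_tool", "body": {
  "moves": [
    {"rx": 0, "ry": 0, "rz": 0, "dx": 0.001, "dy": 0, "dz": 0, "hand": -1},
    {"rx": 0, "ry": 0, "rz": 0, "dx": 0.001, "dy": 0, "dz": 0, "hand": -1}
  ]
}}

```text
clock: 18.92
position: [591.1, 180.9, 225.2]
eef_rot: [-90.0, 0.0, 0.0]
contact_force: [-5.4, -0.1, 2.6]
gripper_width: 0.1
```

>>> {"method": "servo_tool", "body": {
  "moves": [
    {"rx": 0, "ry": 0, "rz": 0, "dx": 0.0008, "dy": 0, "dz": 0, "hand": -1},
    {"rx": 0, "ry": 0, "rz": 0, "dx": 0.0008, "dy": 0, "dz": 0, "hand": -1}
  ]
}}

```text
clock: 19.18
position: [591.4, 181.0, 225.2]
eef_rot: [-90.0, 0.1, 0.0]
contact_force: [-8.3, 0.2, 3.6]
gripper_width: -0.0
```

Force builds with almost no travel, so this is the stop. Back off, rise and look.

>>> {"method": "servo_tool", "body": {
  "moves": [
    {"rx": 0, "ry": 0, "rz": 0, "dx": -0.005, "dy": 0, "dz": 0, "hand": -1},
    {"rx": 0, "ry": 0, "rz": 0, "dx": -0.025, "dy": 0, "dz": 0.01, "hand": -1},
    {"rx": 0, "ry": 0, "rz": 0, "dx": -0.025, "dy": -0.05, "dz": 0.01, "hand": -1},
    {"rx": 0, "ry": 0, "rz": 0, "dx": -0.025, "dy": -0.1, "dz": 0.01, "hand": -1},
    {"rx": 0, "ry": 0, "rz": 0, "dx": -0.08, "dy": -0.1, "dz": 0.06, "hand": -1},
    {"rx": 0, "ry": 0, "rz": 0, "dx": -0.13, "dy": -0.1, "dz": 0.1, "hand": -1},
    {"rx": 0, "ry": 0, "rz": 0, "dx": -0.18, "dy": -0.1, "dz": 0.15, "hand": -1},
    {"rx": 0, "ry": 0, "rz": 0, "dx": -0.2, "dy": -0.1, "dz": 0.2, "hand": -1},
    {"rx": 0, "ry": 0, "rz": 0, "dx": -0.2, "dy": -0.1, "dz": 0.2, "hand": -1},
    {"rx": 0, "ry": 0, "rz": 0, "dx": -0.2, "dy": -0.1, "dz": 0.2, "hand": -1}
  ]
}}

```text
clock: 20.42
position: [392.2, 381.0, 325.2]
eef_rot: [-90.0, -0.0, 0.0]
contact_force: [0.2, -0.8, -0.8]
gripper_width: -0.0
```

```bash
python3 - <<'E'
from h import *
b=read_camera("side")[:,:,::-1]; t=read_camera("top")[:,:,::-1]
b0=cv2.imread("pics/side0.png");t0=cv2.imread("pics/top0.png")
f=lambda a:np.clip(a*1.6,0,255).astype('uint8')
r=lambda a,s:cv2.resize(a,None,fx=s,fy=s,interpolation=cv2.INTER_CUBIC)
cv2.imwrite("pics/fin.png",f(np.vstack([np.hstack([r(t0[150:285,220:420],2),r(t[150:285,220:420],2)]),np.hstack([r(b0[150:300,250:450],2),r(b[150:300,250:450],2)])])))
for i in (b0,b):
    c=i[175:200,338:358].max(2)<45;y,x=np.nonzero(c);print(len(x),x.mean()+338,y.mean()+175)
for i in (t0,t):
    c=i[185:202,288:306].max(2)<28;y,x=np.nonzero(c);print("top",len(x),x.mean()+288,y.mean()+185)
s=state();print(s["clock"],s["position"],s["contact_force"])
E
```

```text
122 346.22131147540983 191.27049180327867
122 346.22131147540983 191.27049180327867
top 0 nan nan
top 0 nan nan
20.525 [393.3 379.6 325.3] [ 0.  -0.5 -0. ]<stdin>:10: RuntimeWarning: Mean of empty slice.
  ret = ret.dtype.type(ret / rcount)
```

View pics/fin.png

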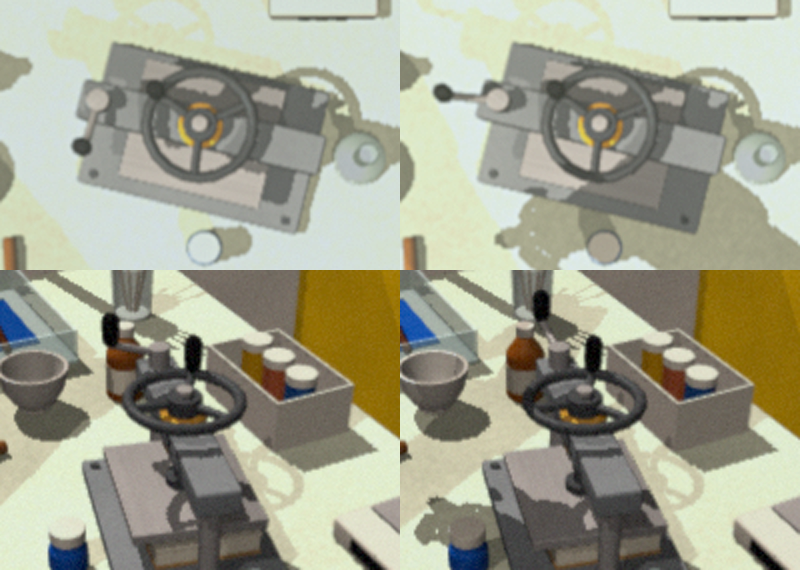

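The handle is unchanged (top view (155,90) before, (556,90) after, panel offset 400). The lever's knob is at (443,92), out sideways from its pivot at (497,100). The jar, muller and the rest are in place.

```bash
python3 -c "from cell import *; print(close_job())"
```

```text
the job is handed in; nothing more can be done
None
```

The wheel was pushed one full turn clockwise by its handle, then the locking lever was pushed clockwise to its stop. I used shut fingertips throughout and handed the job in at about 20.5 s.

- **Wheel:** in the side view the handle is at the same image position as at the start, to within 0.05 px after the turn and with no difference after the lever push. Contact forces read during the turn stayed at or below about 4 N.
- **Lever:** the force rose to about 9 N with almost no travel at the place where I expected the stop. The final picture shows it pointing out sideways along the beam.
- **Surroundings:** the jar, muller, mortar, flask and book look unmoved in the final crops; the measuring cup and most of the knife lay outside them. The robot stood clear, with about 0 N on the tool.
- **Failed check:** my numeric handle check in the top camera found no pixels because the threshold was too dark. By eye, the top view agrees with the side view.

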